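# Turn the trolley wheel on the inspection stand until its valve stem points straight up

## Task

A trolley wheel leans back on the inspection stand: with the fingertips, push its red spokes one after another, gently, to turn the wheel until the valve stem (brass with a white cap) points straight up, at the yellow pointer above the tyre, then take the hand away. Push on the spokes only, without pressing on the tyre, the rim or the valve stem, and do not grip, lift or shift the wheel, the stand or the things around it.

Things in the scene. Friction and masses are not known exactly. Their poses are not given: they have to be found in the camera images.
- stand: Loose aluminium stand, 4 to 6 kg, 270 mm deep (x), 324 wide (y); origin on the work surface under its middle; x points away from the robot's side, y left, z up. It carries the wheel, leaning back 45 degrees, on an axle through (0, 0, 0.160) m: out of the wheel's face is (-0.707, 0, 0.707), 'up the wheel' is (0.707, 0, 0.707). An arm behind the wheel carries the yellow pointer.
- hub (a point): Point of the stand on the axle, in the plane of the spokes' front faces (16 mm ahead of the wheel's middle plane). A level bar, 20 mm wide, crosses before the face through the axle, 18 to 30 mm ahead of this point (axle nut to 38): a push can sweep a spoke above the bar or below it, not past it. Another bar lies 57 mm behind this point.
- pointer (a point): Tip of the yellow index pointer of the stand, straight up the wheel, 10 mm outside the tyre.
- valve_tip (a point): Outer end of the valve stem: brass, 7 mm thick, bent out of the rim and pointing outward across the tyre's front, with a white cap 12 mm thick; 124 mm from the axle, 27 mm ahead of the wheel's middle plane.
- tyre: Black tyre, red rim and valve stem, turning with the wheel; origin at the wheel's centre, x from there towards the valve stem, z out of the face. Tyre 260 mm across, 44 mm wide; inner radius of the rim 98 mm.
- wheel (a joint): Turn in rad: 0 or 6.28 = valve straight up; grows as the valve goes from the top to the left (+y). Turns both ways. Five red spokes, 14 mm wide, 16 thick along the axle (front 4 mm behind the rim's), at 36, 108, 180, 252, 324 degrees from the valve, from the grey hub (radius 25 mm) to the rim; open gaps between. The bearing drags with 0.16 N m: it stays where it is left.
- cleaner: Loose amber bottle, 56 mm across, 150 mm high, origin under its middle. To be left alone.
- jar: Loose clear jar with blue cap, 60 mm across, 75 mm high, origin under its middle. To be left alone.
- screwdriver: Loose screwdriver lying on the bench along its own x. To be left alone.
- reel: Loose foil-wrapped disc, 160 mm across, 22 mm high, origin under its middle. To be left alone.

How it is judged:
At the end, for the whole second after the job is handed in: The wheel is at rest with the end of the valve stem at the top of the wheel and within 12.5 mm of the stand's upright middle plane (about 6 degrees of straight up), the stand upright and within 20 mm of its place, the bystanders within 30 mm of theirs (y of valve_tip in the frame of stand between -0.0125 and 0.0125 m and z of valve_tip in the frame of stand above 0.24 m and velocity of joint wheel between -0.05 and 0.05 rad/s and angle between stand's own z axis and vertical below 0.03 rad and distance of stand from where it was at the start of the episode below 0.02 m and distance of each of cleaner, jar, screwdriver, reel from where it was at the start of the episode below 0.03 m); the robot touches nothing.
It fails at once if the fingers press on the tyre, rim or valve stem (over 3 N) (contact force between the fingers and tyre above 3 N).
It fails at once if the fingers press on the wheel or stand with over 40 N (not gentle, or gripping) (contact force between the fingers and stand above 40 N).
It fails at once if the stand is shifted more than 20 mm or lifted (distance of stand from where it was at the start of the episode above 0.02 m or height (world z) of stand above 0.01 m).
It fails at once if a thing around the wheel (bottle, jar, screwdriver, foil-wrapped disc) is moved more than 30 mm or lifted (distance of any of cleaner, jar, screwdriver, reel from where it was at the start of the episode above 0.03 m or height (world z) of any of cleaner, jar, screwdriver, reel above 0.03 m).
It also fails if it takes over 67 s, if anything falls off the work surface, if the arm or the gripper's body presses on something with over 40 N, if the wrist force passes 120 N, or if a joint passes its speed limit or range.

## Robot

A 6-joint arm with a two-finger parallel gripper is mounted at the origin on the work surface. World frame = base frame: x ahead of the robot, y to its left, z up, the work surface at z = 0. Lengths are in m, angles in rad, forces in N, time in s.
With the tool pointing down it reaches from about 0.4 to 0.825 m from the base axis. Payload 7 kg.
Tool frame: the origin (TCP) lies on the centre line of the jaws, within the pads' length; the fingertips stand 25 mm ahead of it and the grasp point (between the pads) lies 6 mm ahead of it; z points along the fingers, x is the direction in which the jaws open and shut, and the axes are right-handed (so a half turn about z gives the same grasp; the last joint's range is limited). The gripper opens to 88 mm and grips with 3 to 60 N. Pads are 19 mm wide; open, the fingers measure 130 mm over their backs; the gripper's body (78 mm by 193 mm) begins 47 mm behind the grasp point.
Start: joints at [-0.927, 0.359, 0.012, 0, -1.224, -0.288], TCP at [0.235, -0.633, 0.252] pointing down, gripper open.
Joint ranges: [-3.07, 3.07], [-1.43, 2.12], [-1.02, 1.25], [-3.03, 1.67], [-3.05, -0], [-3.03, 3.03]. Speed limits (rad/s): [2.39, 2.39, 3.01, 3.14, 3.14, 3.14].

## Interface

Orientations are given as a unit quaternion [w, x, y, z].
In Python, from station import arm gives the robot as it stands. The module is installed in compiled form; this text tells all that it offers.
- The arm moves only by the tool drive_tool, never from a script. Its argument "moves" is a list that holds one entry, the list of rows, each a list of 4 numbers: the shift along the tool's x, y, z in cm, then the turn about the tool's z in degrees. A call has exactly 10 rows; each row shifts and turns the commanded pose from where the row before left it, along the tool's axes as they then stand; what a row does not reach is not made up. A row lasts 1/10 s, in which the tool goes at most 50 mm and 8.59 degrees, less where a joint would pass 70% of its speed; a pose out of reach is approached as far as the arm can. A call is refused whole if a number of a shift passes 5 or a number of a turn 8.59, either way. A call with a gripper value outside its range is refused whole. "hand" is the opening, from -1 (shut) to 1 (fully open), so that 0 is half open, set as the call begins (left out, the last holds). The fingers move at their own pace and stop on an object; the grip force is fixed at half the most. Time passes only in rows, so rows that do not move let the fingers close, or fill a call up. It gives the time, the measured TCP pose, the force and the opening at its end, in the units of the state.
- arm.sense(): the state, without advancing time (a new reading comes with each control period).
- arm.camera(name): name is "scene" or "top"; returns a dict with "img" (480x640x3 uint8, red, green, blue), "range_z" (480x640 float32, m along the optical axis (not along the pixel's ray), 0 where there is no reading), "vfov" (degrees; the focal length in pixels is half the picture's height over the tangent of half this angle, whatever the lens; pixels are square), "cx", "cy" (the principal point, pixels), "dist_coeffs" ([k1, k2, p1, p2, k3] as OpenCV has them; the pictures are not rectified), "rvec" (rotation vector, rad) and "tvec" (3), from world to camera coordinates, as OpenCV has them. Camera axes: x right, y down, z forward; pixel columns grow to the right and rows downward; lengths in m; the calibration is good to about 2 mm. A picture is of the moment at which its call begins.
- arm.job_done(): hands the job in, once; it reports no verdict.
The state is a dict: "time": time; "joint_positions": joint angles; "dq": joint speeds; "joint_efforts": joint torques, N m; "position": TCP position; "orientation": TCP orientation; "contact_force": force on the tool from outside, world axes, zero at the start; "moment": the same for the moment, N m; "gripper_width": opening from 0.0 (shut) to 1.0 (fully open).
Only numpy, scipy, OpenCV 4.12 (cv2) and the standard library are available. Lean on these libraries where they do the work, as an engineer would, in place of code of your own. Each camera call takes 0.05 s, during which the arm holds its last target. There are 200 camera calls.

## Working session

There is one attempt and no reset: what is moved stays moved. The work goes in short steps, Python scripts to look and compute and a tool call to move; the robot and the scene stay as the last step left them, time stands still between calls to the robot, and variables do not carry over. Pictures are saved under pics/ and viewed, about 8 in all and at most 12, crops included, and the job is handed in when it is done.

Besides the shell and the picture viewer there is one more tool, called after ">>>" as name(argument=value, ...) on one line, values as JSON. drive_tool: Moves the arm, as the interface text tells. Its arguments: {"type":"object","properties":{"moves":{"type":"array","items":{"type":"array","items":{"type":"array","items":{"type":"number"}}}},"hand":{"type":"number"}},"required":["moves"]}

```bash
mkdir -p pics
cat > h.py <<'E'
import numpy as np, cv2
from station import arm
from scipy.spatial.transform import Rotation as R
def cam(n):
    c=arm.camera(n); f=240/np.tan(np.radians(c['vfov'])/2)
    c['K']=np.array([[f,0,c['cx']],[0,f,c['cy']],[0,0,1.]]); c['d']=np.array(c['dist_coeffs'],float)
    c['Rm']=cv2.Rodrigues(np.array(c['rvec'],float))[0]; c['t']=np.array(c['tvec'],float).ravel(); return c
def pts(c,uv):  # world points from depth
    uv=np.atleast_2d(uv).astype(float); n=cv2.undistortPoints(uv[:,None],c['K'],c['d'])[:,0]
    z=c['range_z'][uv[:,1].astype(int),uv[:,0].astype(int)]
    return (np.c_[n*z[:,None],z]-c['t'])@c['Rm']
def proj(c,P): return cv2.projectPoints(np.atleast_2d(P).astype(float),c['Rm'],c['t'],c['K'],c['d'])[0][:,0]
def save(c,n): cv2.imwrite('pics/'+n+'.png',cv2.cvtColor(c['img'],cv2.COLOR_RGB2BGR))
def mask(c,lo,hi): return cv2.inRange(cv2.cvtColor(c['img'],cv2.COLOR_RGB2HSV),np.array(lo),np.array(hi))
E
python3 - <<'E'
from h import *
for n in('scene','top'):
    c=cam(n); save(c,n+'0'); print(n,-c['Rm'].T@c['t'],c['Rm'][2],(c['range_z']>0).mean())
s=arm.sense(); print({k:np.round(v,3) for k,v in s.items()})
E
```

```text
scene [ 1.41040355 -0.63164095  0.9703893 ] [-0.6091018   0.51875035 -0.59991088] 0.9904166666666666
top [0.49705951 0.04755503 1.48106346] [ 0.06996847  0.00512542 -0.99753604] 0.9961979166666667
{'time': np.float64(0.1), 'joint_positions': array([-0.927,  0.359,  0.011, -0.   , -1.224, -0.288]), 'dq': array([-0.001, -0.001,  0.001,  0.003,  0.001, -0.001]), 'joint_efforts': array([-2.0000e-03, -5.8416e+01,  2.9375e+01,  7.0160e+00,  1.0000e-02,
       -0.0000e+00]), 'position': array([ 0.235, -0.632,  0.251]), 'orientation': array([-0.001,  0.571,  0.821,  0.   ]), 'contact_force': array([-0.393,  0.047, -0.366]), 'moment': array([-0.009, -0.056,  0.014]), 'gripper_width': np.float64(1.003)}
```

View pics/scene0.png

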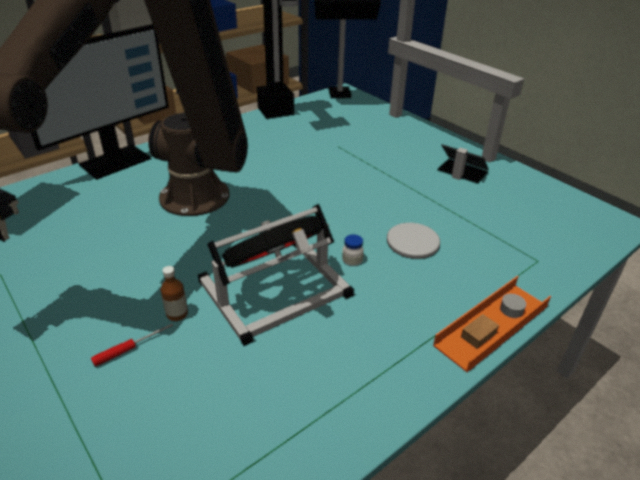

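View pics/top0.png

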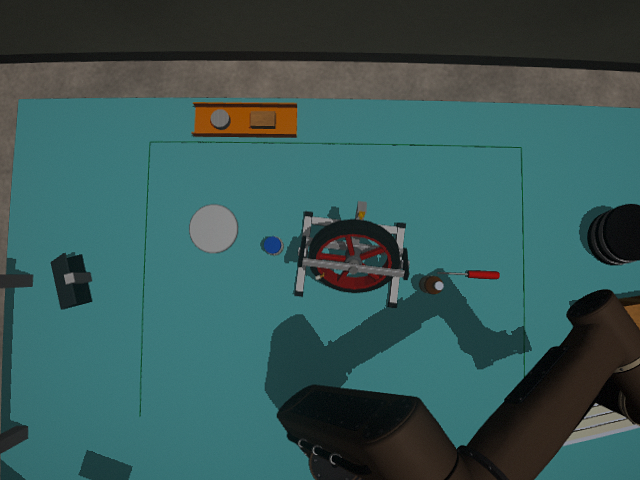

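The top view shows the wheel at about (352,255), the bar across it from (303,260) to (408,270), the yellow pointer at (361,212), the jar at (271,245), the bottle at (432,285), and the valve apparently near (320,278).

Run:
```python
from h import *
c=cam('top')
m=mask(c,(0,120,60),(8,255,255))|mask(c,(172,120,60),(180,255,255)); m[:, :300]=0; m[:,405:]=0; m[:205]=0; m[300:]=0
v,u=np.nonzero(m); P=pts(c,np.c_[u,v]); P=P[(P[:,2]>.04)&(P[:,2]<.32)]
ctr=np.median(P,0)
for _ in range(5):
    U,S,Vt=np.linalg.svd(P-P.mean(0),full_matrices=False); n=Vt[2]*np.sign(Vt[2,2]); d=(P-P.mean(0))@n; P=P[abs(d)<max(.006,2*d.std())]
print('n',n,'ctr',P.mean(0),len(P), 'yaw',np.degrees(np.arctan2(-n[1],-n[0])))
for nm,lo,hi in(('yellow',(18,120,100),(35,255,255)),):
    y=mask(c,lo,hi);y[:195]=0;y[300:]=0;y[:,:290]=0;y[:,415:]=0
    v,u=np.nonzero(y);Q=pts(c,np.c_[u,v]);print(nm,len(u),np.c_[u,v,Q.round(3)][:60])
x0,x1,y0,y1=285,425,195,315
cv2.imwrite('pics/crop1.png',cv2.resize(cv2.cvtColor(c['img'][y0:y1,x0:x1],cv2.COLOR_RGB2BGR),None,fx=5.5,fy=4.95,interpolation=cv2.INTER_CUBIC)) if 0 else cv2.imwrite('pics/crop1.png',cv2.resize(cv2.cvtColor(cv2.convertScaleAbs(c['img'][y0:y1,x0:x1],alpha=1.6),cv2.COLOR_RGB2BGR),None,fx=5,fy=5,interpolation=cv2.INTER_CUBIC))
for uv in[(305,261),(355,266),(400,271),(271,245),(434,286),(300,292),(393,303),(308,214),(402,226)]: print(uv,pts(c,[uv]).round(3))
```

```text
n [-0.70821951  0.07801556  0.70166851] ctr [ 0.5213229  -0.04490108  0.16880248] 1005 yaw -6.2862040871628935
yellow 40 [[ 3.59e+02  2.11e+02  6.57e-01 -5.50e-02  2.80e-01]
 [ 3.60e+02  2.11e+02  6.58e-01 -5.80e-02  2.74e-01]
 [ 3.61e+02  2.11e+02  6.58e-01 -6.00e-02  2.75e-01]
 [ 3.59e+02  2.12e+02  6.55e-01 -5.50e-02  2.76e-01]
 [ 3.60e+02  2.12e+02  6.55e-01 -5.80e-02  2.73e-01]
 [ 3.61e+02  2.12e+02  6.56e-01 -6.10e-02  2.71e-01]
 [ 3.62e+02  2.12e+02  6.56e-01 -6.30e-02  2.72e-01]
 [ 3.63e+02  2.12e+02  6.55e-01 -6.50e-02  2.76e-01]
 [ 3.64e+02  2.12e+02  6.55e-01 -6.80e-02  2.74e-01]
 [ 3.59e+02  2.13e+02  6.53e-01 -5.50e-02  2.70e-01]
 [ 3.60e+02  2.13e+02  6.53e-01 -5.80e-02  2.73e-01]
 [ 3.61e+02  2.13e+02  6.53e-01 -6.10e-02  2.71e-01]
 [ 3.62e+02  2.13e+02  6.53e-01 -6.30e-02  2.69e-01]
 [ 3.63e+02  2.13e+02  6.53e-01 -6.60e-02  2.68e-01]
 [ 3.64e+02  2.13e+02  6.53e-01 -6.90e-02  2.70e-01]
 [ 3.59e+02  2.14e+02  6.51e-01 -5.60e-02  2.67e-01]
 [ 3.60e+02  2.14e+02  6.51e-01 -5.80e-02  2.66e-01]
 [ 3.61e+02  2.14e+02  6.51e-01 -6.10e-02  2.67e-01]
 [ 3.62e+02  2.14e+02  6.
[... 753 characters left out ...]
0e-02  2.63e-01]
 [ 3.61e+02  2.17e+02  6.43e-01 -6.20e-02  2.61e-01]
 [ 3.62e+02  2.17e+02  6.50e-01 -6.90e-02  2.07e-01]
 [ 3.60e+02  2.18e+02  6.41e-01 -5.90e-02  2.57e-01]
 [ 3.61e+02  2.18e+02  6.41e-01 -6.20e-02  2.55e-01]
 [ 3.23e+02  2.74e+02  4.89e-01  3.70e-02  1.43e-01]
 [ 3.23e+02  2.75e+02  4.86e-01  3.70e-02  1.45e-01]
 [ 3.21e+02  2.76e+02  4.83e-01  4.30e-02  1.43e-01]]
(305, 261) [[0.524 0.089 0.199]]
(355, 266) [[ 0.513 -0.051  0.201]]
(400, 271) [[ 0.501 -0.178  0.201]]
(271, 245) [[0.575 0.198 0.076]]
(434, 286) [[ 0.458 -0.288  0.144]]
(300, 292) [[0.43  0.108 0.03 ]]
(393, 303) [[ 0.399 -0.187  0.025]]
(308, 214) [[0.679 0.087 0.025]]
(402, 226) [[ 0.644 -0.214  0.029]]
```

View pics/crop1.png

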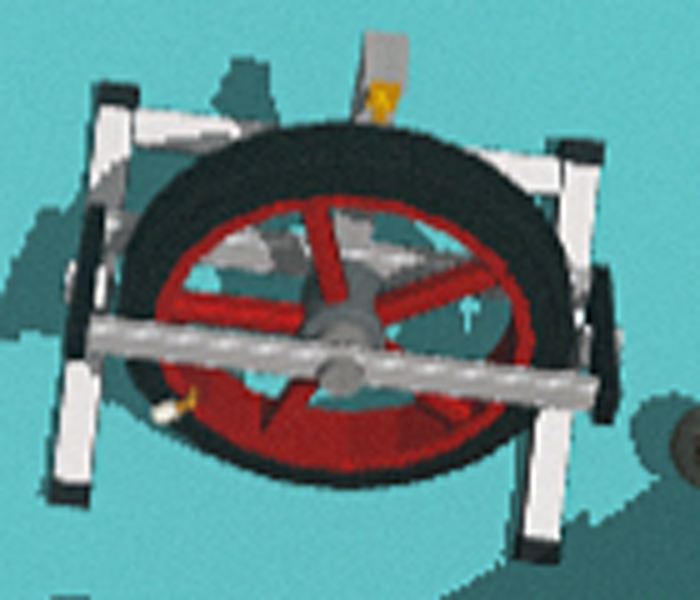

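Zoomed: valve lower left (crop 180,405) and spokes near the top, left and upper right. Next I work out which finger poses can push each spoke angle, since the tool stays vertical against a 45° wheel.

```bash
cat > g.py <<'E'
import numpy as np
YAW=np.radians(-5.8); O=np.array([.5427,-.051]); S=np.sqrt(.5)
def box(cx,cy,hx,hy,z0,z1,k=7):   # tool-frame box points (mm), z up from tip
    a=np.linspace(-1,1,k); Z=np.linspace(z0,z1,12 if z1>z0 else 1)
    X,Y,Zz=np.meshgrid(cx+hx*a,cy+hy*a,Z); p=np.c_[X.ravel(),Y.ravel(),Zz.ravel()]
    return p
def parts(G):
    o=G/2+10.5
    return np.r_[box(o,0,10.5,9.5,0,66),box(-o,0,10.5,9.5,0,66)], box(0,0,96.5,39,66,66,25)
# psi: angle from stand x axis of tool x
def place(p,x,y,z,psi):
    c,s=np.cos(psi),np.sin(psi); return np.c_[x+c*p[:,0]-s*p[:,1], y+s*p[:,0]+c*p[:,1], z+p[:,2]]
def wheel(q): # stand mm -> u,v,n (hub plane)
    x=q[:,0]+11.3; z=q[:,2]-171.3
    return np.c_[S*(x+z),q[:,1],S*(z-x)]
def sd(*e): # signed distance of intersection of half-spaces
    e=np.array(e); m=e.max(0); return np.where(m>0,np.sqrt((np.maximum(e,0)**2).sum(0)),m)
def spoke(w,phi):
    a=np.radians(phi); r=w[:,0]*np.cos(a)+w[:,1]*np.sin(a); t=-w[:,0]*np.sin(a)+w[:,1]*np.cos(a)
    return sd(abs(t)-7,abs(w[:,2]+8)-8,25-r,r-98)
def others(w,valve):
    r=np.hypot(w[:,0],w[:,1])
    rim=sd(98-r,w[:,2]-6,-38-w[:,2],r-130); hub=sd(r-25,w[:,2]-2,-34-w[:,2])
    bar=sd(abs(w[:,0])-10,abs(w[:,2]-24)-6); nut=sd(r-14,w[:,2]-38,-w[:,2])
    a=np.radians(valve); A=np.array([98*np.cos(a),98*np.sin(a),4]); B=np.array([124*np.cos(a),124*np.sin(a),11])
    t=np.clip((w-A)@(B-A)/((B-A)@(B-A)),0,1); vs=np.linalg.norm(w-A-t[:,None]*(B-A),axis=1)-6
    ptr=np.linalg.norm(w-np.array([140,0,-16]),axis=1)-8
    return [rim.min(),hub.min(),min(bar.min(),nut.min()),vs.min(),ptr.min()]
E
cat > s.py <<'E'
from g import *
for G in(0,88):
  F,B=parts(G)
  for valve,phi in[(125,17),(105,-3),(85,-23),(65,-43),(55,-53),(90,54),(80,44),(70,34),(60,24),(50,14),(40,4),(30,-6),(20,-16),(10,-26),(0,-36),(20,56),(0,36)]:
    best=None
    for psi in ((90,70,110,50,130) if G==0 else (180,160,200,140,220)):
      for u in range(20,71,6):
        for d in(4,9,14):
          o=(G/2+10.5) if G else 0; ps=np.radians(psi)
          fx=-11.3+S*u; tz=171.3+S*u-d  # push finger centre
          lo,hi=-100,160  # find v of finger where clearance to spoke from left =0
          # the pushing finger is at tool -x*o for G=88
          x=fx+o*np.cos(ps)
          ys=None
          W=wheel(place(F,x,0,tz,ps)) 
          for v in np.arange(100,-90,-2.):
            w=W+np.array([0,v+o*np.sin(ps),0])
            if spoke(w,phi).min()<.7: ys=v;break
          if ys is None or ys==100: continue
          q=spoke(w,phi); i=q.argmin(); rc=np.hypot(*w[i,:2]); 
          eng=-w[q<2,2].min()
          if rc<35 or eng<5: continue
          fo=others(w,valve); fo.append(min(spoke(w,phi+72).min(),spoke(w,phi-72).min()))
          bo=others(wheel(place(B,x,ys+o*np.sin(ps),tz,ps)),valve)
          m=min(fo+bo)
          if best is None or m>best[0]: best=(round(m,1),psi,u,ys,d,round(rc),round(eng),np.round(fo),np.round(bo))
    print(G,valve,phi,*(best or ()))
E
python3 s.py
```

```text
0 125 17 9.3 90 38 44.0 4 55 5 [ 9. 12. 23. 80. 69. 21.] [ 10.  70.  52. 123.  37.]
0 105 -3 10.3 90 50 26.0 4 45 10 [11. 16. 27. 75. 58. 14.] [ 10.  78.  62. 108.  29.]
0 85 -23 10.3 90 56 6.0 4 53 7 [13. 22. 32. 74. 53. 11.] [10. 83. 67. 83. 27.]
0 65 -43 4.7 70 62 -18.0 9 63 8 [ 6. 26. 37. 79. 42. 15.] [ 5. 82. 68. 57. 14.]
0 55 -53 3.9 70 62 -36.0 9 75 5 [ 4. 31. 37. 87. 46. 23.] [ 5. 82. 71. 48.  9.]
0 90 54 -8.4 50 32 78.0 14 91 6 [ -8.  34.   8.  18. 101.  39.] [-1. 56. 38. 62. 71.]
0 80 44 -12.1 130 44 86.0 14 98 6 [-12.  50.  16.  -3.  88.  53.] [-9. 69. 55. 54. 13.]
0 70 34 1.1 70 38 56.0 9 50 8 [ 1. 19. 17.  8. 80. 24.] [ 3. 65. 47. 40. 51.]
0 60 24 9.9 90 32 48.0 4 52 5 [10. 10. 19. 10. 75. 19.] [10. 66. 48. 27. 41.]
0 50 14 9.1 90 38 40.0 4 54 10 [12.  9. 20.  9. 68. 18.] [10. 70. 52. 19. 36.]
0 40 4 7.9 90 44 32.0 4 57 10 [12. 11. 22.  8. 63. 14.] [10. 74. 57. 12. 33.]
0 30 -6 7.0 90 50 24.0 4 45 10 [12. 16. 27.  7. 58. 12.] [10. 78. 62.  8. 29.]
0 20 -16 6.1 90 56 14.0 4 51 5 [11. 22. 32.  7. 53. 13.] [10. 83. 67.  6. 27.]
0 10 -26 6.0 90 62 0.0 4 61 5 [10. 28. 38.  6.
[... 992 characters left out ...]
 [12. 22. 27. 27. 68. 30.] [ 8. 74. 56. 43. 30.]
88 50 14 8.1 180 50 32.0 4 67 10 [12. 21. 32. 28. 60. 30.] [ 8. 78. 61. 35. 26.]
88 40 4 8.1 180 56 22.0 4 70 10 [11. 23. 30. 26. 54. 30.] [ 8. 83. 65. 27. 24.]
88 30 -6 9.5 180 62 10.0 4 57 10 [ 9. 27. 29. 24. 48. 33.] [10. 87. 69. 20. 22.]
88 20 -16 9.8 180 62 0.0 4 57 8 [11. 27. 29. 19. 48. 31.] [10. 87. 69. 10. 22.]
88 10 -26 6.9 160 62 -12.0 4 68 8 [ 8. 28. 26. 19. 46. 32.] [10. 87. 69.  7. 16.]
88 0 -36 4.4 160 62 -24.0 4 66 8 [ 7. 31. 23. 15. 49. 34.] [10. 87. 69.  4. 15.]
88 20 56 -9.5 220 38 88.0 14 98 5 [ -9.  37.  11.  49. 104.  39.] [ 0. 63. 42. 20. 75.]
88 0 36 7.5 180 32 50.0 4 61 6 [15. 21. 18. 46. 79. 27.] [ 8. 66. 49.  8. 39.]
```

>>> drive_tool(moves=[[[0,0,-0.9,-6.4],[0,0,-0.9,-6.4],[0,0,-0.9,-6.4],[0,0,-0.9,-6.4],[0,0,-0.9,-6.4],[0,0,-0.9,-6.4],[0,0,-0.9,-6.4],[0,0,-0.9,-6.4],[0,0,-0.9,-6.4],[0,0,-0.9,-6.4]]], hand=1)

```text
time: 1.15
position: [0.2351, -0.6325, 0.3415]
orientation: [-0.0, 0.047, 0.999, 0.0]
contact_force: [-0.3, 0.0, -0.2]
gripper_width: 0.996
```

```bash
cat >> h.py <<'E'
YAW=np.radians(-5.8); O=np.array([.5427,-.051]); S=np.sqrt(.5)
Rs=R.from_euler('z',YAW).as_matrix()
def togo(u,v,d,dz=0,psi=180):
    """cm along tool axes (as they stand) to put the pushing finger at u,v (mm), depth d"""
    s=arm.sense(); q=R.from_quat(np.roll(s['orientation'],-1)).as_matrix()
    ps=np.radians(psi); x=-11.3+S*u+54.5*np.cos(ps); y=v+54.5*np.sin(ps); z=171.3+S*u-d+25+dz
    T=Rs@np.array([x,y,z])/1000+np.r_[O,0]
    ang=np.degrees(np.arctan2(q[1,0],q[0,0]))-np.degrees(YAW)
    print('t',round(float(s['time']),2),'togo cm',np.round(q.T@(T-s['position'])*100,2),'psi now',round(ang%360,1),'F',np.round(s['contact_force'],1))
E
python3 -c "
from h import *
togo(50,46,4,100)"
```

```text
t 1.15 togo cm [-22.2   65.39   1.42] psi now 180.4 F [-0.3  0.  -0.2]
```

>>> drive_tool(moves=[[[-1.45,4.36,0,0],[-1.45,4.36,0,0],[-1.45,4.36,0,0],[-1.45,4.36,0,0],[-1.45,4.36,0,0],[-1.45,4.36,0,0],[-1.45,4.36,0,0],[-1.45,4.36,0,0],[-1.45,4.36,0,0],[-1.45,4.36,0,0]]])

```text
time: 2.15
position: [0.4222, -0.2112, 0.3417]
orientation: [0.0, 0.049, 0.999, 0.0]
contact_force: [0.4, -0.5, 0.3]
gripper_width: 1.0
```

>>> drive_tool(moves=[[[-1.5,4.36,0,0],[-1.5,4.36,0,0],[-1.5,4.36,0,0],[-1.5,4.36,0,0],[-1.5,4.36,0,0],[0,0,1,0],[0,0,1,0],[0,0,1,0],[0,0,0,0],[0,0,0,0]]])

```text
time: 3.15
position: [0.5177, -0.0044, 0.3116]
orientation: [-0.0, 0.05, 0.999, -0.0]
contact_force: [0.2, 1.1, 0.1]
gripper_width: 0.999
```

```bash
python3 -c "
from h import *
togo(50,46,4)
c=cam('top');save(c,'a'); im=c['img'][150:350,230:450]
cv2.imwrite('pics/crop2.png',cv2.resize(cv2.cvtColor(cv2.convertScaleAbs(im,alpha=1.6),cv2.COLOR_RGB2BGR),None,fx=2.8,fy=2.8))
c=cam('scene'); im=c['img'][150:350,150:400]
cv2.imwrite('pics/crop3.png',cv2.resize(cv2.cvtColor(cv2.convertScaleAbs(im,alpha=1.8),cv2.COLOR_RGB2BGR),None,fx=3,fy=3))
"
```

```text
t 3.15 togo cm [0.08 0.22 8.4 ] psi now 180.1 F [0.2 1.1 0.1]
```

View pics/crop3.png

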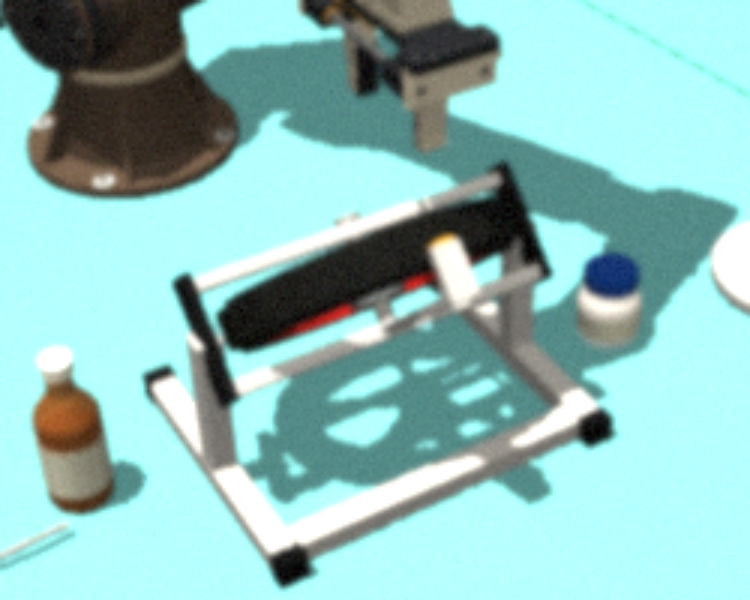

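The scene view shows the open gripper above the wheel, with the pushing finger at (430,140) and the other behind. Going down.

>>> drive_tool(moves=[[[0.08,0.2,1.2,0],[0,0,1.2,0],[0,0,1.2,0],[0,0,1.2,0],[0,0,1.0,0],[0,0,0.8,0],[0,0,0.7,0],[0,0,0.6,0],[0,0,0.5,0],[0,0,0,0]]])

```text
time: 4.25
position: [0.5172, -0.0013, 0.2269]
orientation: [-0.0, 0.049, 0.999, -0.0]
contact_force: [0.5, -0.1, -0.2]
gripper_width: 0.999
```

```bash
python3 -c "
from h import *
togo(50,36,4)"
python3 - <<'E'
# finger path table, psi=180, G=88: contact v for each phi and chosen u
from g import *
F,B=parts(88)
def tab(rows,psi=180,d=4):
  for valve,phi,u in rows:
    ps=np.radians(psi);o=54.5;x=-11.3+S*u+o*np.cos(ps);tz=171.3+S*u-d;W=wheel(place(F,x,0,tz,ps))
    for v in np.arange(70,-60,-.5):
      w=W+np.array([0,v+o*np.sin(ps),0]);q=spoke(w,phi)
      if q.min()<.3:break
    fo=others(w,valve);bo=others(wheel(place(B,x,v+o*np.sin(ps),tz,ps)),valve);i=q.argmin()
    print(psi,d,valve,phi,u,v,'rc',round(np.hypot(*w[i,:2])),'eng',round(-w[q<2,2].min()),np.round(fo),np.round(bo))
for u in (50,54,58): tab([(125,17,u)])
for u in(54,58,62): tab([(v,v-108,u) for v in(105,90,75,68)])
print()
for u in(46,52): tab([(72,36,u),(62,26,u),(50,14,u)])
for u in(52,58): tab([(v,v-36,u) for v in(35,20,10,0)]);tab([(v,v-36,u) for v in(20,10,0)],165)
E
```

```text
t 4.25 togo cm [ 0.01 -1.08 -0.07] psi now 180.2 F [ 0.5 -0.1 -0.2]
180 4 125 17 50 36.0 rc 68 eng 6 [11. 23. 33. 73. 62.] [  8.  78.  61. 128.  26.]
180 4 125 17 54 37.5 rc 73 eng 6 [ 7. 27. 35. 74. 60.] [  8.  81.  63. 131.  25.]
180 4 125 17 58 38.5 rc 77 eng 6 [ 5. 31. 34. 76. 58.] [  8.  84.  66. 134.  23.]
180 4 105 -3 54 14.0 rc 49 eng 10 [14. 19. 29. 89. 54.] [  8.  81.  63. 117.  25.]
180 4 90 -18 54 1.0 rc 49 eng 5 [16. 19. 29. 92. 54.] [  8.  81.  63. 107.  25.]
180 4 75 -33 54 -13.5 rc 54 eng 3 [14. 19. 29. 94. 54.] [ 8. 81. 63. 99. 25.]
180 4 68 -40 54 -22.0 rc 58 eng 3 [12. 21. 30. 98. 55.] [ 8. 81. 63. 97. 25.]
180 4 105 -3 58 14.0 rc 53 eng 10 [11. 23. 29. 90. 51.] [  8.  84.  66. 119.  23.]
180 4 90 -18 58 0.0 rc 54 eng 5 [13. 23. 29. 95. 51.] [  8.  84.  66. 110.  23.]
180 4 75 -33 58 -16.5 rc 59 eng 3 [11. 23. 29. 98. 51.] [  8.  84.  66. 103.  23.]
180 4 68 -40 58 -25.5 rc 63 eng 3 [  9.  25.  30. 101.  53.] [  8.  84.  66. 101.  23.]
180 4 105 -3 62 13.5 rc 57 eng 10 [ 9. 27. 29. 90. 48.] [ 10.  87.  69. 122.  22.]
180 4 90 -18 62 -1.5 rc 58 eng 5 [11. 27. 29. 98
[... 1040 characters left out ...]
  6. 24.]
165 4 10 -26 52 -6.0 rc 50 eng 8 [16. 17. 28. 17. 53.] [ 3. 80. 62. -1. 22.]
165 4 0 -36 52 -16.5 rc 54 eng 6 [15. 19. 27. 14. 54.] [ 3. 80. 62. -1. 19.]
180 4 35 -1 58 15.5 rc 53 eng 10 [11. 23. 29. 25. 51.] [ 8. 84. 66. 23. 23.]
180 4 20 -16 58 1.5 rc 53 eng 8 [13. 23. 29. 19. 51.] [ 8. 84. 66.  7. 23.]
180 4 10 -26 58 -8.5 rc 56 eng 3 [12. 23. 29. 15. 51.] [ 8. 84. 66.  4. 23.]
180 4 0 -36 58 -20.0 rc 60 eng 3 [10. 24. 29. 12. 52.] [ 8. 84. 66.  2. 23.]
165 4 20 -16 58 2.0 rc 61 eng 8 [11. 22. 30. 21. 49.] [ 7. 84. 66. 10. 22.]
165 4 10 -26 58 -9.0 rc 56 eng 8 [11. 24. 27. 17. 49.] [ 7. 84. 66.  3. 19.]
165 4 0 -36 58 -21.0 rc 61 eng 6 [11. 26. 25. 13. 51.] [ 7. 84. 66.  2. 17.]
```

>>> drive_tool(moves=[[[0,-0.5,0,0],[0,-0.5,0,0],[-0.07,-0.38,-0.07,-1.25],[-0.07,-0.38,-0.07,-1.25],[-0.07,-0.38,-0.07,-1.25],[-0.07,-0.38,-0.07,-1.25],[-0.07,-0.38,-0.07,-1.25],[-0.07,-0.38,-0.07,-1.25],[-0.07,-0.38,-0.07,-1.25],[-0.07,-0.38,-0.07,-1.25]]])

```text
time: 5.25
position: [0.5214, -0.042, 0.2331]
orientation: [-0.0, -0.039, 0.999, 0.0]
contact_force: [-2.0, 3.2, -1.6]
gripper_width: 1.006
```

```bash
python3 -c "
from h import *
togo(57,-28,4,0,170)"
python3 - <<'E'
from g import *
F,B=parts(88)
for valve in(72,66,30,10,0):
 for psi in(180,170,160):
  for u in(46,58,62,66,70):
   for d in((4,) if valve>40 else (4,1)):
    phi=valve-36;ps=np.radians(psi);o=54.5;x=-11.3+S*u+o*np.cos(ps);tz=171.3+S*u-d;W=wheel(place(F,x,0,tz,ps))
    for v in np.arange(70,-60,-.5):
      w=W+np.array([0,v+o*np.sin(ps),0]);q=spoke(w,phi)
      if q.min()<.3:break
    fo=others(w,valve);bo=others(wheel(place(B,x,v+o*np.sin(ps),tz,ps)),valve);i=q.argmin();m=min(fo+bo)
    if m>2:print(valve,psi,u,'d',d,v,'rc',round(np.hypot(*w[i,:2])),'eng',round(-w[q<2,2].min()),np.round(fo),np.round(bo))
E
```

```text
t 5.25 togo cm [ 0.71 -2.45  0.05] psi now 190.3 F [-2.   3.2 -1.6]
72 160 46 d 4 59.5 rc 76 eng 3 [ 3. 39. 27. 17. 77.] [ 8. 78. 65. 55. 44.]
66 180 46 d 4 52.0 rc 73 eng 2 [ 6. 31. 29. 22. 72.] [ 8. 76. 59. 50. 31.]
66 170 46 d 4 52.5 rc 71 eng 0 [ 5. 32. 28. 20. 73.] [ 8. 77. 61. 49. 36.]
66 160 46 d 4 51.0 rc 65 eng 3 [ 6. 32. 27. 20. 73.] [ 6. 76. 62. 48. 41.]
30 180 46 d 4 12.5 rc 41 eng 10 [20. 11. 22. 25. 59.] [ 8. 75. 58.  9. 28.]
30 180 46 d 1 12.0 rc 45 eng 8 [20. 14. 24. 25. 59.] [10. 78. 61. 12. 29.]
30 180 58 d 4 11.0 rc 53 eng 10 [12. 23. 29. 23. 51.] [ 8. 84. 66. 17. 23.]
30 180 58 d 1 10.5 rc 57 eng 8 [12. 25. 31. 24. 51.] [11. 87. 69. 20. 25.]
30 180 62 d 4 10.5 rc 57 eng 10 [ 9. 27. 29. 23. 48.] [10. 87. 69. 19. 22.]
30 180 62 d 1 10.0 rc 61 eng 8 [ 9. 29. 31. 24. 48.] [13. 90. 72. 22. 24.]
30 180 66 d 4 10.0 rc 61 eng 10 [ 6. 31. 29. 24. 45.] [13. 90. 72. 22. 22.]
30 180 66 d 1 9.5 rc 65 eng 8 [ 7. 33. 31. 24. 45.] [16. 93. 75. 25. 24.]
30 180 70 d 4 10.0 rc 65 eng 10 [ 4. 35. 29. 24. 42.] [16. 92. 75. 25. 22.]
30 180 70 d 1 9.5 rc 69 eng 8 [ 4. 37. 31. 24. 42.] [
[... 3766 characters left out ...]
9.] [10. 87. 69.  5. 18.]
0 170 62 d 1 -26.5 rc 72 eng 4 [ 7. 32. 29. 16. 50.] [13. 90. 72.  8. 20.]
0 170 66 d 4 -27.0 rc 72 eng 7 [ 4. 34. 27. 15. 47.] [13. 90. 72.  7. 18.]
0 170 66 d 1 -29.5 rc 77 eng 4 [ 4. 37. 29. 17. 48.] [16. 93. 75. 10. 21.]
0 160 58 d 4 -20.5 rc 61 eng 8 [10. 26. 24. 14. 50.] [ 7. 84. 66.  2. 15.]
0 160 58 d 1 -22.5 rc 66 eng 5 [10. 29. 25. 15. 51.] [10. 87. 69.  5. 17.]
0 160 62 d 4 -23.5 rc 65 eng 8 [ 7. 31. 23. 15. 48.] [10. 87. 69.  4. 15.]
0 160 62 d 1 -25.5 rc 71 eng 5 [ 7. 33. 25. 16. 49.] [13. 90. 72.  7. 17.]
0 160 66 d 4 -26.5 rc 70 eng 8 [ 4. 35. 22. 16. 47.] [13. 90. 72.  8. 16.]
0 160 66 d 1 -28.5 rc 76 eng 5 [ 4. 38. 24. 18. 48.] [16. 93. 75. 11. 19.]
```

>>> drive_tool(moves=[[[0.03,-0.25,0,2],[0.03,-0.25,0,2],[0.03,-0.25,0,2],[0.03,-0.25,0,2],[0.03,-0.25,0,2],[0.03,-0.25,0,2],[0.03,-0.25,0,2],[0.03,-0.25,0,2],[0.03,-0.25,0,2],[0.03,-0.25,0,2]]])

```text
time: 6.25
position: [0.5173, -0.0664, 0.2337]
orientation: [0.001, 0.136, 0.991, 0.0]
contact_force: [0.3, 2.9, 1.1]
gripper_width: 0.999
```

```bash
python3 -c "
from h import *
togo(57,-28,4,0,170)"
```

```text
t 6.25 togo cm [ 0.08 -0.08  0.11] psi now 170.2 F [0.3 2.9 1.1]
```

>>> drive_tool(moves=[[[0,0.4,-1,0],[0,0.2,-3,0],[0,0,-3,0],[0,0,-2,0],[4,0,0,0],[4.5,0,0,0],[4.5,0,0,0],[4.5,0,0,0],[4,0,0,0],[0,0,0,0]]])

```text
time: 7.25
position: [0.3083, -0.0023, 0.3249]
orientation: [0.002, 0.133, 0.991, 0.002]
contact_force: [1.6, 1.5, 0.7]
gripper_width: 1.001
```

```bash
cat > look.py <<'E'
from h import *
import sys
c=cam('top')
im=c['img'][195:315,285:425]
cv2.imwrite('pics/%s.png'%sys.argv[1],cv2.resize(cv2.cvtColor(cv2.convertScaleAbs(im,alpha=1.6),cv2.COLOR_RGB2BGR),None,fx=5,fy=5,interpolation=cv2.INTER_CUBIC))
# red spoke pixels onto hub plane by ray casting
n=Rs@np.array([-S,0,S]);e=Rs@np.array([S,0,S]);l=Rs@np.array([0,1,0]);H=Rs@np.array([-.0113,0,.1713])+np.r_[O,0]
def uv(px,off=0):
    k=cv2.undistortPoints(np.atleast_2d(px).astype(float)[:,None],c['K'],c['d'])[:,0]
    D=np.c_[k,np.ones(len(k))]@c['Rm'];C=-c['Rm'].T@c['t'];P=C+D*(((H+off*n-C)@n)/(D@n))[:,None]
    return np.c_[(P-H)@e,(P-H)@l]*1000
m=(mask(c,(0,120,40),(8,255,255))|mask(c,(172,120,40),(180,255,255)))
v,u=np.nonzero(m);w=uv(np.c_[u,v]);r=np.hypot(*w.T);a=np.degrees(np.arctan2(w[:,1],w[:,0]))
k=(r>40)&(r<88)&(w[:,0]>14)
h,_=np.histogram(a[k],np.arange(-90,91,3));print('hist',dict(zip(range(-90,90,3),h)))
rr=r[(r<130)&(w[:,0]>20)];print('rim inner/outer pct',np.percentile(rr,[50,90,99]))
# phase of 5-fold pattern
z=np.exp(5j*np.radians(a[k])).sum();print('spoke phase',np.degrees(np.angle(z))/5)
hsv=cv2.cvtColor(c['img'],cv2.COLOR_RGB2HSV)
y=mask(c,(14,90,80),(35,255,255));v,u=np.nonzero(y);w=uv(np.c_[u,v],.009);r=np.hypot(*w.T);k=(r>85)&(r<128)
print('brass px',np.c_[u,v,w.round()][k].tolist(), 'ang',np.degrees(np.arctan2(w[k,1].mean(),w[k,0].mean())) if k.any() else None)
print('pointer',uv([[361,218]],-.016))
s=arm.sense();print(s['time'],s['position'])
E
python3 look.py b1
```

```text
hist {-90: np.int64(0), -87: np.int64(0), -84: np.int64(0), -81: np.int64(0), -78: np.int64(0), -75: np.int64(0), -72: np.int64(0), -69: np.int64(0), -66: np.int64(0), -63: np.int64(0), -60: np.int64(0), -57: np.int64(0), -54: np.int64(1), -51: np.int64(3), -48: np.int64(10), -45: np.int64(16), -42: np.int64(16), -39: np.int64(14), -36: np.int64(16), -33: np.int64(10), -30: np.int64(4), -27: np.int64(0), -24: np.int64(0), -21: np.int64(0), -18: np.int64(0), -15: np.int64(0), -12: np.int64(0), -9: np.int64(0), -6: np.int64(0), -3: np.int64(0), 0: np.int64(0), 3: np.int64(0), 6: np.int64(0), 9: np.int64(0), 12: np.int64(0), 15: np.int64(0), 18: np.int64(0), 21: np.int64(0), 24: np.int64(4), 27: np.int64(14), 30: np.int64(15), 33: np.int64(16), 36: np.int64(15), 39: np.int64(11), 42: np.int64(6), 45: np.int64(0), 48: np.int64(0), 51: np.int64(0), 54: np.int64(0), 57: np.int64(0), 60: np.int64(0), 63: np.int64(0), 66: np.int64(0), 69: np.int64(0), 72: np.int64(0), 75: np.int64(0), 78: np.int64(0), 81: np.int64(0), 84: np.int64(0), 87: np.int64(0)}
rim inner/outer pct [ 88.60517479  98.52839833 103.50114642]
spoke phase 33.710734290994466
brass px [[319.0, 249.0, 33.0, 102.0], [319.0, 250.0, 29.0, 102.0], [320.0, 250.0, 30.0, 99.0], [321.0, 250.0, 30.0, 96.0], [322.0, 250.0, 31.0, 93.0], [319.0, 251.0, 25.0, 101.0], [320.0, 251.0, 26.0, 99.0], [321.0, 251.0, 26.0, 96.0], [322.0, 251.0, 27.0, 93.0]] ang 73.74847721324295
pointer [[139.81863586  -0.82986228]]
7.3 [ 0.31008095 -0.00216566  0.32501491]
```

View pics/b1.png

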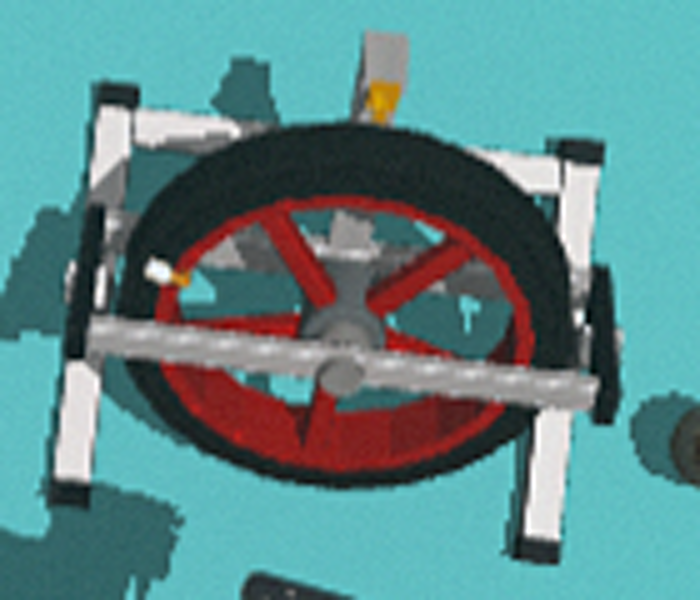

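The top view shows the valve at crop (170,272), about 70° left of the top, with spokes at +34° and −39°. Searching for the best insertion pose left of the +34° spoke.

Run:
```python
from g import *
F,B=parts(88)
def ev(valve,phi,u,v,d,psi):
    ps=np.radians(psi);o=54.5;x=-11.3+S*u+o*np.cos(ps);y=v+o*np.sin(ps);tz=171.3+S*u-d
    w=wheel(place(F,x,y,tz,ps));fo=others(w,valve);bo=others(wheel(place(B,x,y,tz,ps)),valve)
    return min(fo[:3]),spoke(w,phi).min(),fo[3],min(bo)
for d in(0,4):
 R=[]
 for psi in range(120,245,10):
  for u in range(14,60,3):
   for v in range(36,76,2):
    a=ev(70,34,u,v,d,psi);R.append((round(min(a),1),psi,u,v,d,np.round(a,1)))
 R.sort(key=lambda t:-t[0]);print(*R[:6],sep='\n')
```

```text
(np.float64(11.0), 180, 23, 60, 0, array([11.7, 12. , 16.7, 11. ]))
(np.float64(11.0), 180, 23, 62, 0, array([11.7, 13.5, 14.7, 11. ]))
(np.float64(11.0), 180, 23, 64, 0, array([11.1, 15. , 12.7, 11. ]))
(np.float64(11.0), 180, 26, 62, 0, array([11.1, 12. , 14.7, 11. ]))
(np.float64(10.5), 180, 23, 58, 0, array([11.7, 10.5, 18.7, 11. ]))
(np.float64(10.5), 180, 26, 60, 0, array([12.4, 10.5, 16.7, 11. ]))
(np.float64(8.1), 180, 20, 54, 4, array([ 9.6,  9.4, 22.6,  8.1]))
(np.float64(8.1), 180, 20, 56, 4, array([ 9.6, 10.7, 20.6,  8.1]))
(np.float64(8.1), 180, 20, 58, 4, array([ 9.6, 12. , 18.6,  8.1]))
(np.float64(8.1), 180, 20, 60, 4, array([ 9.6, 13.4, 16.6,  8.1]))
(np.float64(8.1), 180, 20, 62, 4, array([ 9.6, 14.9, 14.7,  8.1]))
(np.float64(8.1), 180, 20, 64, 4, array([ 9.6, 16.4, 12.7,  8.1]))
```

>>> drive_tool(moves=[[[0,0,0,-5],[0,0,0,-5],[0,0,0,0],[0,0,0,0],[0,0,0,0],[0,0,0,0],[0,0,0,0],[0,0,0,0],[0,0,0,0],[0,0,0,0]]])

```text
time: 8.3
position: [0.311, -0.0026, 0.3232]
orientation: [0.0, 0.049, 0.999, 0.0]
contact_force: [0.3, 0.9, 0.3]
gripper_width: 1.001
```

```bash
python3 -c "
from h import *
togo(24,58,4,60)"
```

```text
t 8.3 togo cm [-18.67   3.27   5.39] psi now 180.2 F [0.3 0.9 0.3]
```

>>> drive_tool(moves=[[[-3.5,0.6,0,0],[-4,0.7,0,0],[-4,0.7,0,0],[-4,0.7,0,0],[-3.17,0.57,0,0],[0,0,1.8,0],[0,0,1.8,0],[0,0,1.8,0],[0,0,0,0],[0,0,0,0]]])

```text
time: 9.3
position: [0.5001, 0.0116, 0.2695]
orientation: [-0.0, 0.049, 0.999, -0.0]
contact_force: [0.1, -0.5, 0.4]
gripper_width: 1.0
```

```bash
python3 -c "
from h import *
togo(24,58,4)"
```

```text
t 9.3 togo cm [0.01 0.01 6.03] psi now 180.2 F [ 0.1 -0.5  0.4]
```

>>> drive_tool(moves=[[[0,0,1,0],[0,0,1,0],[0,0,1,0],[0,0,0.8,0],[0,0,0.7,0],[0,0,0.6,0],[0,0,0.5,0],[0,0,0.4,0],[0,0,0,0],[0,0,0,0]]])

```text
time: 10.3
position: [0.5001, 0.0117, 0.2093]
orientation: [0.0, 0.049, 0.999, -0.0]
contact_force: [-0.2, 0.3, 0.2]
gripper_width: 0.998
```

```bash
python3 -c "
from h import *
togo(24,58,4)
togo(52,15,4)"
```

```text
t 10.3 togo cm [ 0.01 -0.    0.  ] psi now 180.2 F [-0.2  0.3  0.2]
t 10.3 togo cm [-1.96 -4.31 -1.98] psi now 180.2 F [-0.2  0.3  0.2]
```

>>> drive_tool(moves=[[[-0.35,-0.5,-0.35,0],[-0.35,-0.5,-0.35,0],[-0.35,-0.5,-0.35,0],[-0.35,-0.5,-0.35,0],[-0.1,-0.4,-0.1,0],[-0.1,-0.4,-0.1,0],[-0.1,-0.4,-0.1,0],[-0.1,-0.4,-0.1,0],[-0.1,-0.4,-0.1,0],[-0.1,-0.3,-0.1,0]]])

```text
time: 11.3
position: [0.5157, -0.0334, 0.2291]
orientation: [0.0, 0.049, 0.999, 0.0]
contact_force: [-1.0, 3.9, -1.1]
gripper_width: 0.997
```

```bash
python3 -c "
from h import *
togo(52,15,4)
togo(62,-12,3,0,170)"
```

```text
t 11.3 togo cm [0.04 0.02 0.01] psi now 180.2 F [-1.   3.9 -1.1]
t 11.3 togo cm [-0.74 -1.74 -0.8 ] psi now 180.2 F [-1.   3.9 -1.1]
```

>>> drive_tool(moves=[[[-0.12,-0.15,-0.12,1],[-0.12,-0.15,-0.12,1],[-0.12,-0.15,-0.12,1],[-0.12,-0.15,-0.12,1],[-0.1,-0.15,-0.12,1],[-0.05,-0.18,-0.05,1],[-0.03,-0.18,-0.05,1],[-0.03,-0.18,-0.05,1],[-0.02,-0.18,-0.05,1],[-0.02,-0.17,0,1]]])

```text
time: 12.3
position: [0.52, -0.0505, 0.2373]
orientation: [0.0, 0.137, 0.991, 0.0]
contact_force: [-0.2, 2.5, -0.5]
gripper_width: 0.998
```

```bash
python3 look.py b2; python3 -c "
from h import *
togo(62,-12,3,0,170)
togo(62,-25,3,0,170)"
```

```text
hist {-90: np.int64(0), -87: np.int64(0), -84: np.int64(0), -81: np.int64(0), -78: np.int64(0), -75: np.int64(0), -72: np.int64(0), -69: np.int64(0), -66: np.int64(0), -63: np.int64(0), -60: np.int64(0), -57: np.int64(0), -54: np.int64(0), -51: np.int64(0), -48: np.int64(0), -45: np.int64(0), -42: np.int64(0), -39: np.int64(0), -36: np.int64(0), -33: np.int64(0), -30: np.int64(0), -27: np.int64(0), -24: np.int64(0), -21: np.int64(0), -18: np.int64(0), -15: np.int64(0), -12: np.int64(0), -9: np.int64(0), -6: np.int64(0), -3: np.int64(0), 0: np.int64(0), 3: np.int64(0), 6: np.int64(0), 9: np.int64(0), 12: np.int64(0), 15: np.int64(0), 18: np.int64(0), 21: np.int64(0), 24: np.int64(0), 27: np.int64(0), 30: np.int64(0), 33: np.int64(0), 36: np.int64(0), 39: np.int64(0), 42: np.int64(6), 45: np.int64(7), 48: np.int64(4), 51: np.int64(4), 54: np.int64(1), 57: np.int64(0), 60: np.int64(0), 63: np.int64(0), 66: np.int64(0), 69: np.int64(0), 72: np.int64(0), 75: np.int64(0), 78: np.int64(0), 81: np.int64(0), 84: np.int64(0), 87: np.int64(0)}
rim inner/outer pct [ 94.24572728 100.13924336 102.97560591]
spoke phase -24.203273566858734
brass px [] ang None
pointer [[139.81863586  -0.82986228]]
12.35 [ 0.5198971  -0.05072318  0.23729523]
t 12.35 togo cm [-0.16 -0.02  0.02] psi now 170.0 F [ 0.   1.  -0.2]
t 12.35 togo cm [-0.39 -1.3   0.02] psi now 170.0 F [ 0.   1.  -0.2]
```

View pics/b2.png

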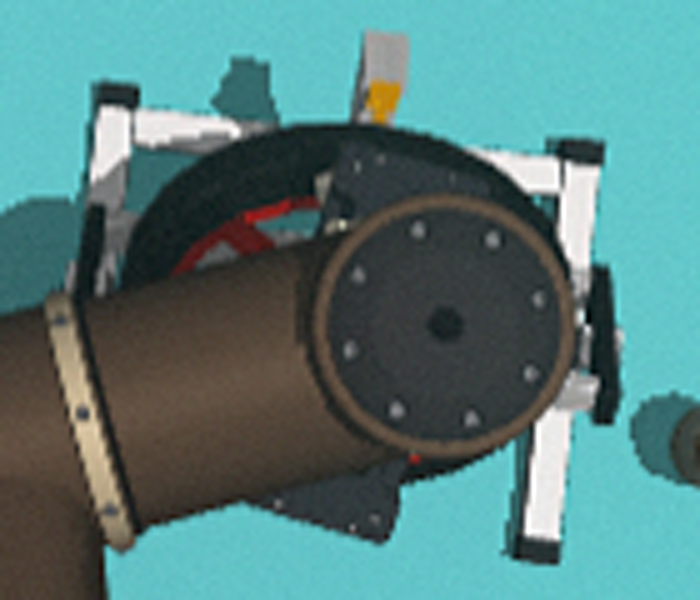

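The arm hides much of the wheel. The left spoke is at about 47°, so the valve is about 11° left of the top, and the white cap shows at crop (322,185). Pushing the rest slowly.

>>> drive_tool(moves=[[[-0.08,-0.1,-0.08,0],[-0.06,-0.14,-0.02,0],[-0.04,-0.14,0,0],[-0.04,-0.15,0,0],[-0.04,-0.15,0,0],[-0.04,-0.15,0,0],[-0.04,-0.15,0,0],[-0.03,-0.15,0,0],[-0.02,-0.13,0,0],[0,0,0,0]]])

```text
time: 13.35
position: [0.5203, -0.0637, 0.2382]
orientation: [0.0, 0.136, 0.991, -0.0]
contact_force: [-0.1, 0.9, 0.4]
gripper_width: 0.999
```

```bash
python3 look.py b3|grep -v hist; python3 -c "
from h import *
togo(62,-25,2,0,170)"
```

```text
rim inner/outer pct [ 93.98511479  99.70344836 104.66305665]
spoke phase -32.930800649775975
brass px [] ang None
pointer [[139.81863586  -0.82986228]]
13.4 [ 0.52031612 -0.06370869  0.23819486]
t 13.4 togo cm [ 0.   -0.06  0.01] psi now 170.2 F [0.  1.2 0.2]
```

>>> drive_tool(moves=[[[0.1,0.4,0,0],[0,0.1,-1,0],[0,0,-3,0],[0,0,-3,0],[0,0,-2,0],[4,0,0,0],[4.5,0,0,0],[4.5,0,0,0],[4.5,0,0,0],[3,0,0,0]]])

```text
time: 14.4
position: [0.3212, -0.0037, 0.3288]
orientation: [0.001, 0.136, 0.991, 0.0]
contact_force: [-1.0, 1.2, -0.6]
gripper_width: 1.001
```

```bash
python3 look.py b4
```

```text
hist {-90: np.int64(0), -87: np.int64(0), -84: np.int64(0), -81: np.int64(0), -78: np.int64(0), -75: np.int64(0), -72: np.int64(0), -69: np.int64(0), -66: np.int64(0), -63: np.int64(0), -60: np.int64(0), -57: np.int64(0), -54: np.int64(0), -51: np.int64(0), -48: np.int64(1), -45: np.int64(3), -42: np.int64(13), -39: np.int64(14), -36: np.int64(16), -33: np.int64(15), -30: np.int64(17), -27: np.int64(5), -24: np.int64(0), -21: np.int64(0), -18: np.int64(0), -15: np.int64(0), -12: np.int64(0), -9: np.int64(0), -6: np.int64(0), -3: np.int64(0), 0: np.int64(0), 3: np.int64(0), 6: np.int64(0), 9: np.int64(0), 12: np.int64(0), 15: np.int64(0), 18: np.int64(0), 21: np.int64(0), 24: np.int64(0), 27: np.int64(1), 30: np.int64(8), 33: np.int64(16), 36: np.int64(15), 39: np.int64(16), 42: np.int64(19), 45: np.int64(9), 48: np.int64(3), 51: np.int64(0), 54: np.int64(0), 57: np.int64(0), 60: np.int64(0), 63: np.int64(0), 66: np.int64(0), 69: np.int64(0), 72: np.int64(0), 75: np.int64(0), 78: np.int64(0), 81: np.int64(0), 84: np.int64(0), 87: np.int64(0)}
rim inner/outer pct [ 87.84032161  99.15421657 103.81368126]
spoke phase -33.14391126464879
brass px [[356.0, 237.0, 92.0, 6.0], [357.0, 237.0, 93.0, 3.0], [356.0, 238.0, 89.0, 5.0], [357.0, 238.0, 89.0, 3.0]] ang 2.6174461506219546
pointer [[139.81863586  -0.82986228]]
14.45 [ 0.31852666 -0.003606    0.32916771]
```

View pics/b4.png

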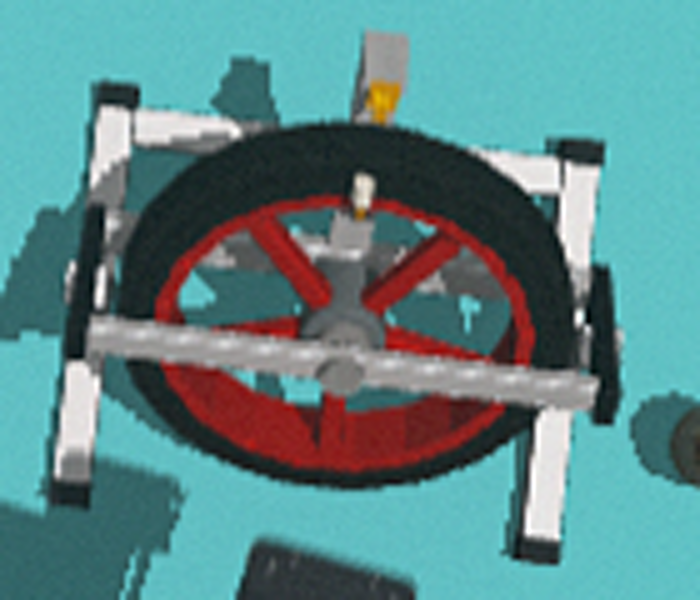

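The valve is now close to straight up: cap at crop (364,178), pointer at (383,100). Checking the cap tip's sideways offset.

```bash
cat >> look.py <<'E'
im=c['img'].astype(int);M=np.zeros((480,640),bool);M[224:238,350:366]=True
m=M&(im.min(2)>90)&(im.max(2)-im.min(2)<60);v,u=np.nonzero(m);w=uv(np.c_[u,v],.011)
print('cap',len(u),w.round(1).tolist(),'mean',w.mean(0))
for q in[(271,245),(434,286),(214,229),(485,274)]:print(q,pts(c,[q]).round(3))
E
python3 look.py b5|tail -5
```

```text
cap 20 [[118.5, 9.2], [118.9, 6.6], [119.3, 3.9], [115.1, 8.8], [115.5, 6.1], [115.9, 3.5], [116.3, 0.8], [111.6, 8.3], [112.0, 5.6], [112.4, 3.0], [112.8, 0.4], [108.2, 7.8], [108.6, 5.2], [109.0, 2.5], [104.7, 7.3], [105.1, 4.7], [105.5, 2.0], [101.2, 6.9], [101.6, 4.2], [102.0, 1.6]] mean [110.70580203   4.92097782]
(271, 245) [[0.575 0.198 0.077]]
(434, 286) [[ 0.458 -0.288  0.141]]
(214, 229) [[0.626 0.388 0.028]]
(485, 274) [[ 0.495 -0.481  0.028]]
```

```bash
python3 -c "
from h import *
print(arm.job_done())"
```

```text
the job is handed in; nothing more can be done
None
```

I turned the wheel about 120° in two gentle spoke pushes above the bar, using one finger of the open hand. The valve stem now points almost straight up; I then took the hand away and handed the job in at about 14.5 s.

- **Valve:** in the last top view it is about 2.5–3° left of straight up. The end is about 5–6 mm off the stand's middle plane, or 6–7 mm off the pointer as I measured it; the limit is 12.5 mm.
- **Forces:** the wrist force was about 4 N at most in the readings I took between moves.
- **Stand and surroundings:** the stand looks unmoved in the pictures. Point checks put the jar and the bottle where they were at the start. I had no starting measurement for the screwdriver or the reel, but the hand stayed well above the bench.
- **Disagreements:** my angle measures differed by 1–3°. During the first push I turned the hand 10° the wrong way. I corrected it in the next move and saw no effect.

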